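Clamp a plaster mould in its jig

TASK

Secure the white plaster mould in its clamping jig using fingertip pushes only, without gripping or lifting anything. First push the mould along the board between its guide strips until it sits flush against the tall pale backboard; then turn the loose orange wing screw above it clockwise (seen from above) by pushing its wings round with a fingertip, stroke after stroke, until it comes to its stop. Leave the cup, the tools and the other things where they are, and end clear of everything.

Things in the scene. Friction and masses are not known exactly. Their poses are not given: they have to be found in the camera images.
- jig: clamping jig, rigid, fixed to the table (place and yaw differ each time). Origin on the table surface, z up, y pointing at the backboard. Plywood board 300 mm (x) by 340 (y -210 to +130), 18 thick. Two dark guide strips along y stand 12 mm above the board, inner faces at x = -64 and +64, from y = -195 to +55.
- backboard_foot (a point): middle of the foot of the upright pale backboard's front face, on the board: jig x = 0, y = +60, z = 18 mm. The backboard is 170 mm wide (x), 18 thick, its top at jig z = 240.
- bridge_end (a point): middle of the free end of the blue steel arm, 42 mm wide (x), that reaches from the backboard out over the mould: jig x = 0, y = -22, z = 88 mm; underside at z = 82, top at z = 94. A brass boss, 34 mm wide, top at z = 99, surrounds the screw.
- screw_axis (a point): point on the wing screw's vertical turning axis: jig x = 0, y = +10 (50 mm in front of the backboard), z = 100 mm; axes as the jig's.
- screw (a joint): turning angle of the wing screw, rad, growing clockwise seen from above; hard stop at 9.0 (clamp pad down on the mould); starts between 1.8 and 5.6. At value q the wing with the white dot points along the jig's +x turned clockwise by q, the other opposite. Light friction (0.06 N m): it stays where it is left. It sinks 5 mm a turn.
- wing_tip (a point): point in the white-dotted orange wing, 35 mm from the axis. Two upright wings stand opposite each other on a dark hub 18 mm wide; each reaches 40 mm from the axis and is 8 mm thick (pushing faces 11 to 35 mm from the axis). This point is 13 mm above the wings' underside, 13 below their top; at the stop it is at jig z = 117 mm, and 0.8 mm higher per rad short of it.
- mould_center (a point): centre (half-way up) of the loose two-part plaster mould, a white block 120 (x) by 140 (y) by 45 mm high with two terracotta bands, about 0.8 kg, flat on the jig's board between the guide strips (4 mm free each side), under the arm; axes nearly as the jig's. Starts 30 to 60 mm short of the backboard; home, it touches the backboard, centre at jig y = -10, z = 40.5 mm.
- cup: small open terracotta cup, 48 mm wide and 50 mm high, standing on the jig's board beside the mould; origin under its centre. Leave it alone.
- knife: wooden modelling knife, 158 mm long, 16 mm wide, 8 mm thick, lying on the jig's board on the other side of the mould; origin under its handle. Leave it alone.
- jar: amber jar with a white lid, 64 mm wide, 85 mm high, on the table; origin under its centre. Leave it alone.
- bowl: blue bowl, 120 mm wide, 50 mm high, on the table; origin under its centre. Leave it alone.
- brush: flat brush with a wooden handle, lying on the table; origin under it. Leave it alone.
- weight: brass weight with a neck and head, 56 mm wide, 52 mm high, on the table; origin under its centre. Leave it alone.
Things that resemble listed ones, but are neither listed nor needed, are in the scene too. Leave any yellow look-alike of the part that bears mould_center alone.

How it is judged (in metres and radians):
On the way, in this order (a step that is already met when the one before it is completed fails the run):
1. the mould is flush against the backboard (y of mould_center in the frame of jig above -0.014 m and angle between the y axis of mould_center and the y axis of jig, either way round below 0.05 rad and z of mould_center in the frame of jig below 0.0445 m), for 0.2 s.
2. the wing screw is at its stop (value of joint screw above 8.75 rad), for 0.2 s.
At the end, for the whole second after the job is handed in: the mould lies flat on the board against the backboard (centre within 4 mm, square within 0.05 rad) and the wing screw is within 0.25 rad of its stop at 9.0 (all of step 1 and value of joint screw above 8.75 rad); the robot touches nothing.
It fails at once if the mould is lifted more than 8 mm or tipped more than 0.12 rad (z of mould_center in the frame of jig above 0.0485 m or angle between mould_center's own z axis and vertical above 0.12 rad).
It fails at once if a wing of the screw is pinched (pressed on both its faces at once) ((contact force between the fingers and screw_c2 above 1 N and contact force between the fingers and screw_c3 above 1 N) or (contact force between the fingers and screw_c5 above 1 N and contact force between the fingers and screw_c6 above 1 N)).
It fails at once if a bystander is shifted more than 25 mm (distance of any of cup, knife, jar, bowl, brush, weight from where it was at the start of the episode above 0.025 m).
It fails at once if a bystander is tipped (angle between any of cup, jar, bowl, weight's own z axis and vertical above 0.4 rad).
It also fails if it takes over 64 s, if anything falls off the work surface, if the arm or the gripper's body presses on something with over 40 N, if the wrist force passes 120 N, or if a joint passes its speed limit or range.

ROBOT

A 6-joint arm with a two-finger parallel gripper is mounted at the origin on the work surface. World frame = base frame: x ahead of the robot, y to its left, z up, the work surface at z = 0. Lengths are in m, angles in degrees, forces in N, time in s.
With the tool pointing down it reaches from about 0.275 to 0.825 m from the base axis. Payload 5.2 kg.
Tool frame: the origin (TCP) lies between the finger pads; the fingertips stand 8 mm ahead of it and the grasp point (between the pads) lies 11 mm behind it (r.tip_extent is the z of the fingertips in the tool frame, in m); z points along the fingers, x is the direction in which the jaws open and shut, and the axes are right-handed (so a half turn about z gives the same grasp; the last joint's range is limited). The gripper opens to 93 mm and grips with 3 to 60 N. Pads are 15 mm wide; open, the fingers measure 128 mm over their backs; the gripper's body (75 mm by 188 mm) begins 65 mm behind the grasp point.
Start: joints at [-85.932, 14.817, 87.949, -0, 77.235, -11.62], TCP at [0.149, -0.53, 0.227] pointing down, gripper open.
Joint ranges: [-179.93, 179.93], [-52.35, 119.4], [10.71, 147.94], [-69.91, 249.91], [12.55, 155.21], [-178.61, 178.61]. Speed limits (degrees/s): [147.25, 147.25, 180, 180, 180, 180].

INTERFACE

Orientations are given as [roll, pitch, yaw] about the fixed x, y, z axes, in that order (R = Rz(yaw) Ry(pitch) Rx(roll)).
In Python, from cell import r gives the robot as it stands. Calls block until the motion is done:
- r.move_ptp(position, orientation): joint-space move of the TCP to a pose.
- r.servo_line(position, rotation=None, max_speed=0.15, stop_force=None): straight line of the TCP; rotation=None keeps the orientation; max_speed is the mean speed in m/s. With stop_force (N) it stops when the force on the tool has changed by that much, and returns True; else False.
- r.move_j(angles): joint-space move.
- r.grip(opening, force=None): finger opening in m; force is the grip in N (None keeps the last); returns when the fingers have stopped.
- r.hold(seconds).
- r.inverse_kinematics(position, orientation): joint angles nearest the present ones, or None.
- r.get_image(name): name is "scene" or "top" or "wrist"; returns a dict with "image" (420x560x3 uint8, blue, green, red), "fovy" (degrees; the focal length in pixels is half the picture's height over the tangent of half this angle, whatever the lens; pixels are square), "cx", "cy" (the principal point, pixels), "k1" (the pictures are not rectified: a ray, as slopes to the right and down, at radius r is drawn at 1 + k1 r^2 times it, then the intrinsics apply), "extrinsics" (4x4, takes a point from world to camera coordinates); the wrist camera has in their place "T_tool_cam" (4x4, takes a point from camera to tool coordinates, whose origin is the TCP and whose axes are the tool frame's). Camera axes: x right, y down, z forward; pixel columns grow to the right and rows downward; lengths in m; the calibration is good to about 2 mm. A picture is of the moment at which its call begins: read the wrist's pose just before it. There is no depth.
A pose or a line that the arm cannot do raises r.PlanningError and nothing moves.
- r.hand_in(): hands the job in, once; it reports no verdict.
Readings, each from a call of its own:
- r.read_time_s(): time.
- r.read_joint_pos(): joint angles.
- r.read_qd(): joint speeds.
- r.read_effort(): joint torques, N m.
- r.read_tool_pos(): TCP position.
- r.read_ee_rot(): TCP orientation.
- r.read_force(): force on the tool from outside, world axes, zero at the start.
- r.read_ft_torque(): the same for the moment, N m.
- r.read_width(): finger opening in m.
Only numpy, scipy, OpenCV 4.12 (cv2) and the standard library are available. Lean on these libraries where they do the work, as an engineer would, in place of code of your own. Each camera call takes 0.05 s, during which the arm holds its last target.

## Working session

There is one attempt and no reset: what is moved stays moved. The work goes in short steps, each a Python script; the robot and the scene stay as the last script left them, time stands still between calls to the robot, and variables do not carry over. Pictures are saved under pics/ and viewed, and the job is handed in when it is done.

```bash
mkdir -p pics; ls; python3 - <<'E'
from cell import r
import cv2,numpy as np
for n in ["scene","top","wrist"]:
    d=r.get_image(n); cv2.imwrite(f"pics/{n}0.png",d["image"])
    print(n,{k:(np.round(v,4).tolist() if k!="image" else 0) for k,v in d.items()})
print(r.read_time_s(),r.read_tool_pos(),r.read_ee_rot(),r.tip_extent,r.read_width())
E
```

```text
pics
scene {'image': 0, 'fovy': 51.4809, 'cx': 277.1313, 'cy': 211.6802, 'k1': 0.0002, 'extrinsics': [[0.2031, 0.9791, -0.0028, -0.1056], [0.6711, -0.1413, -0.7278, -0.2615], [-0.713, 0.146, -0.6858, 1.4449], [0.0, 0.0, 0.0, 1.0]]}
top {'image': 0, 'fovy': 44.3657, 'cx': 282.6555, 'cy': 212.0611, 'k1': -0.0741, 'extrinsics': [[0.0048, -0.9997, 0.0254, -0.0272], [-0.9988, -0.006, -0.0477, 0.5066], [0.0478, -0.0251, -0.9985, 1.2851], [0.0, 0.0, 0.0, 1.0]]}
wrist {'image': 0, 'fovy': 71.7402, 'cx': 279.6014, 'cy': 209.8513, 'k1': -0.0258, 'T_tool_cam': [[1.0, 0.0008, 0.0009, -0.0008], [-0.001, 0.9623, 0.272, -0.0744], [-0.0007, -0.272, 0.9623, -0.1578], [0.0, 0.0, 0.0, 1.0]]}
0.15 [ 0.14868993 -0.52912548  0.22603026] [-1.79985132e+02  7.68806914e-02 -7.43152948e+01] 0.008 0.09289319619461738
```

View pics/scene0.png

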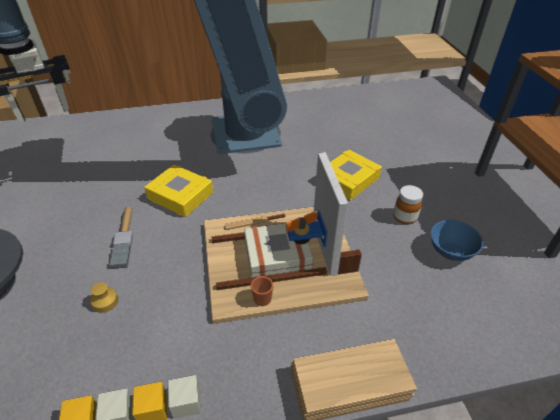

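View pics/top0.png

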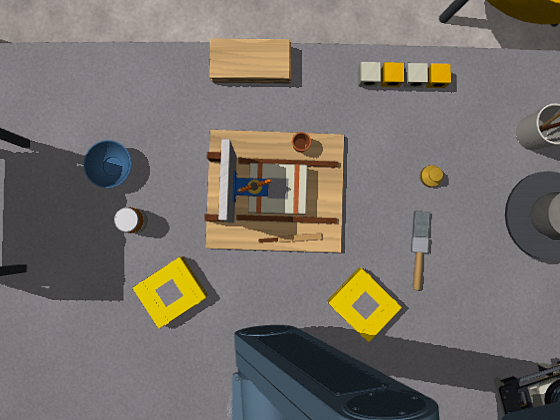

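View pics/wrist0.png

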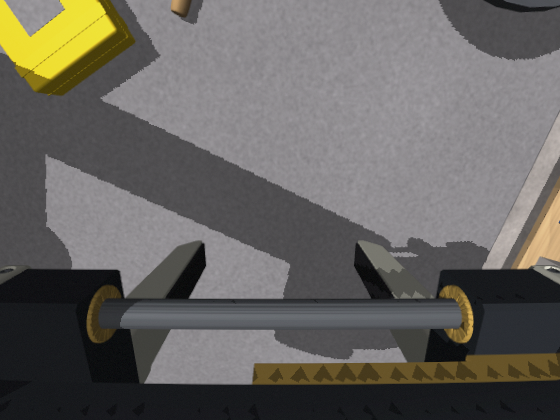

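Top view: the board spans about (205–345, 130–252). The backboard is at left (u≈228), the screw is near (255,186), the cup at (302,141) and the knife at (300,238). I'll enlarge these.

```bash
python3 - <<'E'
import cv2
t=cv2.imread("pics/top0.png"); c=t[120:260,195:355]; cv2.imwrite("pics/top0c.png",cv2.resize(c,None,fx=4.5,fy=4.25,interpolation=cv2.INTER_CUBIC) if 0 else cv2.resize(c,None,fx=4,fy=4,interpolation=cv2.INTER_CUBIC))
t=cv2.imread("pics/scene0.png"); c=t[150:320,195:375]; cv2.imwrite("pics/scene0c.png",cv2.resize(c,None,fx=3.5,fy=3.5,interpolation=cv2.INTER_CUBIC))
E
```

```text
(no output)
```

View pics/top0c.png

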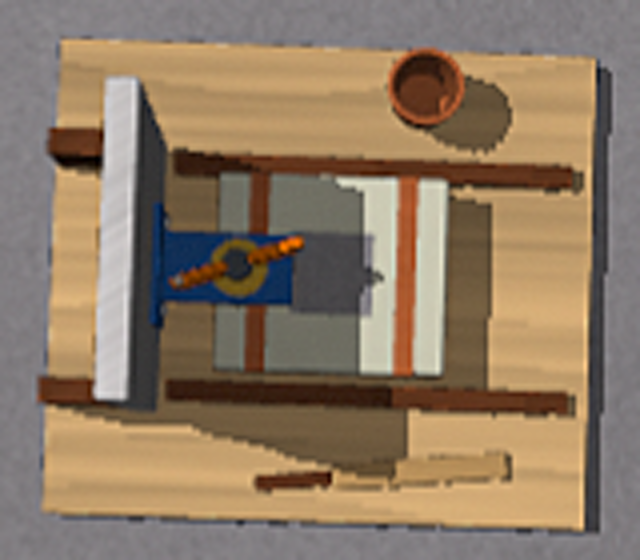

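View pics/scene0c.png

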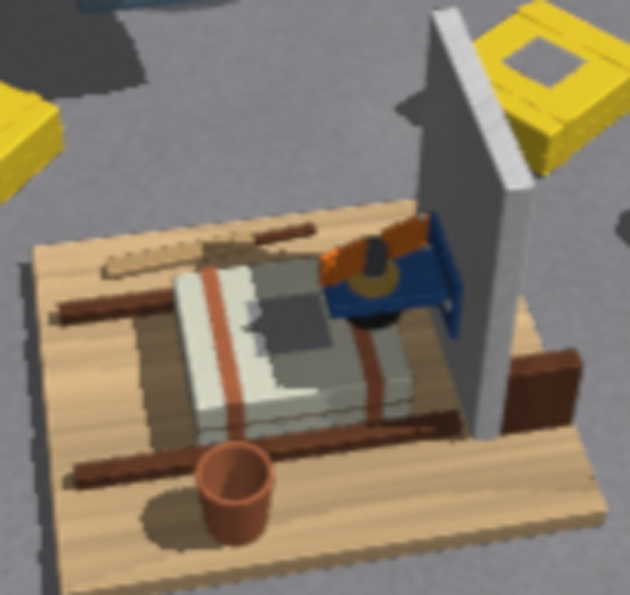

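```bash
cat > h.py <<'E'
import numpy as np, cv2
from scipy.optimize import least_squares
from scipy.spatial.transform import Rotation as Ro
def K(d):
    f=210/np.tan(np.radians(d["fovy"])/2); return f
def proj(d,P):
    P=np.atleast_2d(P); E=np.array(d["extrinsics"]); c=P@E[:3,:3].T+E[:3,3]
    s=c[:,:2]/c[:,2:]; s=s*(1+d["k1"]*(s**2).sum(1,keepdims=True))
    return s*K(d)+[d["cx"],d["cy"]]
def ray(d,px,z):  # world point on plane z
    E=np.array(d["extrinsics"]); s0=(np.array(px,float)-[d["cx"],d["cy"]])/K(d); s=s0.copy()
    for _ in range(10): s=s0/(1+d["k1"]*(s@s))
    R=E[:3,:3]; o=-R.T@E[:3,3]; v=R.T@np.r_[s,1]
    return o+v*(z-o[2])/v[2]
def j2w(p,P):
    P=np.atleast_2d(P); c,s=np.cos(p[2]),np.sin(p[2])
    return np.c_[p[0]+c*P[:,0]-s*P[:,1],p[1]+s*P[:,0]+c*P[:,1],P[:,2]]
def w2j(p,P):
    P=np.atleast_2d(P); c,s=np.cos(p[2]),np.sin(p[2]); d=P[:,:2]-p[:2]
    return np.c_[c*d[:,0]+s*d[:,1],-s*d[:,0]+c*d[:,1],P[:,2]]
def wristcam(r):
    pos=r.read_tool_pos(); rot=r.read_ee_rot(); d=r.get_image("wrist")
    T=np.eye(4); T[:3,:3]=Ro.from_euler("xyz",rot,degrees=True).as_matrix(); T[:3,3]=pos
    d["extrinsics"]=np.linalg.inv(T@np.array(d["T_tool_cam"])); return d
E
cat > cal.py <<'E'
import json,numpy as np
E
python3 - <<'E'
from cell import r
from h import *
import pickle
T=r.get_image("top");S=r.get_image("scene")
pickle.dump((T,S),open("cams.pkl","wb"))
cr=lambda l:np.array(l)/4+[195-.375,120-.375]
cs=lambda l:np.array(l)/3.5+[195-.36,150-.36]
B=np.array([[.15,.13,.018],[.15,-.21,.018],[-.15,-.21,.018],[-.15,.13,.018]])
pt=cr([[62,40],[595,58],[583,530],[44,513]])
ps=cs([[605,512],[64,592],[35,247]])
f=lambda p:(proj(T,j2w(p,B))-pt).ravel()
g=lambda p:(proj(S,j2w(p,B[:3]))-ps).ravel()
x0=[.45,0,0]
for fn in (f,g,lambda p:np.r_[f(p),g(p)]):
    s=least_squares(fn,x0); print(s.x,np.degrees(s.x[2]),np.round(s.fun,1))
p=s.x; np.save("jig.npy",p)
J=lambda px,z:np.round(w2j(p,ray(T,cr(px),z))[0]*1000,1)
print("mould top corners",[J(q,.063) for q in ([220,172],[448,180],[441,376],[212,371])])
print("boss",J([239,265],.099),"wing tips",J([300,243],.132),J([176,283],.132))
print("arm end",J([292,235],.094),J([292,304],.094))
print("cup",J([425,87],.068))
C=np.array([[0,.01,.1]]);print("proj axis", (proj(T,j2w(p,C))-[195-.375,120-.375])*4)
print(j2w(p,[[0,.01,.1],[0,-.14,.06]]))
E
```

```text
[ 0.5615631   0.03504971 -0.02589655] -1.4837632971209238 [-0.4 -0.4  0.4 -0.2  0.5  0.2 -0.5  0.3]
[ 0.56107585  0.03800823 -0.03198642] -1.8326869300330526 [ 1.4 -0.3 -1.1  0.3 -0.3 -0.6]
[ 0.56130087  0.03636501 -0.0275619 ] -1.57918058542144 [-0.8 -0.4 -0.   0.1 -0.1  0.4 -1.1  0.3  0.9 -0.4 -1.5  0.9 -1.2 -0.1]
mould top corners [array([62.2, 23.1, 63. ]), array([  62.3, -115.7,   63. ]), array([ -57.3, -115. ,   63. ]), array([-59. ,  23.6,  63. ])]
boss [ 2.3  8.4 99. ] wing tips [ 13.  -27.2 132. ] [-12.4  42.9 132. ]
arm end [ 21.7 -22.2  94. ] [-19.2 -23.6  94. ]
cup [118.  -99.7  68. ]
proj axis [[236.01196652 268.70791408]]
[[ 0.56157646  0.04636122  0.1       ]
 [ 0.5574427  -0.10358181  0.06      ]]
```

```bash
python3 - <<'E'
from cell import r
from h import *
p=np.load("jig.npy"); yaw=180+np.degrees(p[2])
for q in ([0,-.12,.30],[0,-.17,.15],[0,-.17,.035],[0,-.08,.035],[.06,.02,.12],[-.06,.02,.12]):
    w=j2w(p,[q])[0]; print(q,w.round(3),np.round(r.inverse_kinematics(w,[180,0,yaw]),1))
r.move_ptp(j2w(p,[[0,-.12,.30]])[0],[180,0,yaw])
d=wristcam(r); cv2.imwrite("pics/w1.png",d["image"]); import pickle; pickle.dump(d,open("w1.pkl","wb"))
print(r.read_time_s(),r.read_tool_pos(),r.read_ee_rot())
E
```

```text
[0, -0.12, 0.3] [ 0.558 -0.084  0.3  ] [-19.8  14.2  78.6   0.   87.2 161.7]
[0, -0.17, 0.15] [ 0.557 -0.134  0.15 ] [-24.7  20.6  91.1   0.   68.3 156.9]
[0, -0.17, 0.035] [ 0.557 -0.134  0.035] [-24.7  28.2  97.8   0.   54.  156.9]
[0, -0.08, 0.035] [ 0.559 -0.044  0.035] [-15.9  27.2  99.5   0.   53.3 165.7]
[0.06, 0.02, 0.12] [0.622 0.055 0.12 ] [ -5.2  27.1  85.3   0.   67.5 176.4]
[-0.06, 0.02, 0.12] [0.502 0.058 0.12 ] [ -6.1  16.  102.5   0.   61.4 175.5]
2.8583 [ 0.55787262 -0.08412556  0.29987426] [-1.79996359e+02 -1.60522578e-02  1.78387746e+02]
```

View pics/w1.png

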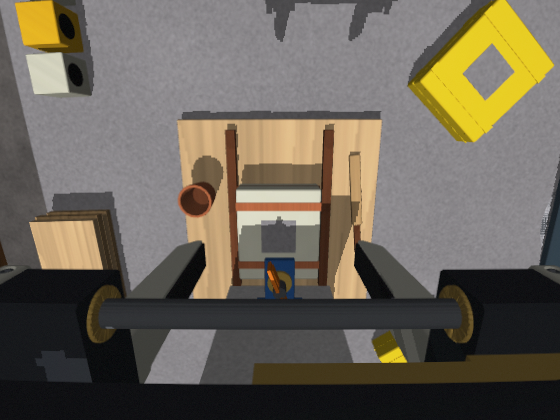

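```bash
python3 - <<'E'
import cv2
t=cv2.imread("pics/w1.png"); c=t[105:305,170:390]; cv2.imwrite("pics/w1c.png",cv2.resize(c,None,fx=3,fy=3,interpolation=cv2.INTER_CUBIC))
c=t[245:305,240:320]; cv2.imwrite("pics/w1d.png",cv2.resize(c,None,fx=8,fy=8,interpolation=cv2.INTER_CUBIC))
E
```

```text
(no output)
```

View pics/w1c.png

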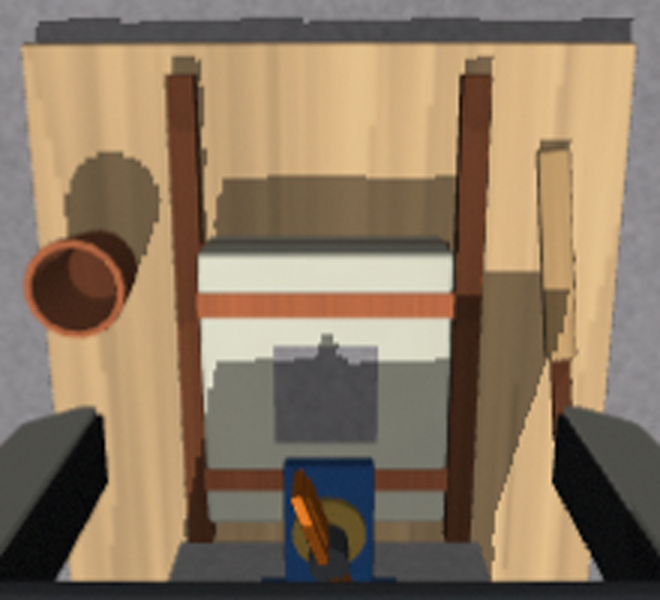

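View pics/w1d.png

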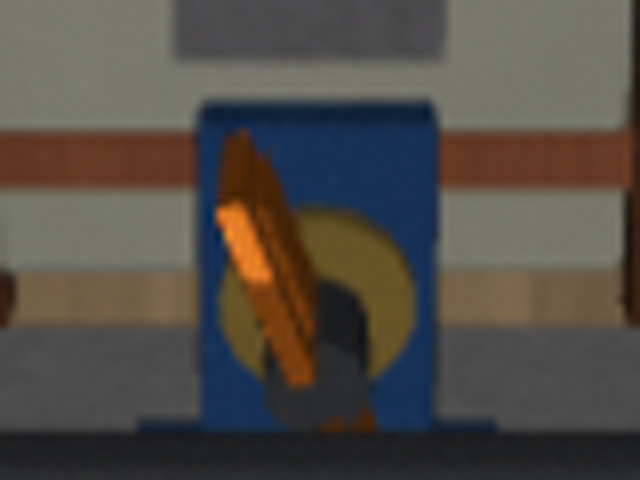

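```bash
python3 - <<'E'
from h import *
import pickle
T,S=pickle.load(open("cams.pkl","rb")); d=pickle.load(open("w1.pkl","rb"))
cc=lambda l:np.array(l)/3+[170-.33,105-.33]
dd=lambda l:np.array(l)/8+[240-.44,245-.44]
P=np.array([[.15,-.21,.018],[-.15,-.21,.018],[.064,-.195,.03],[-.064,-.195,.03],[.021,-.022,.094],[-.021,-.022,.094]])
px=np.r_[cc([[22,44],[636,43],[195,75],[460,75]]),dd([[200,122],[437,122]])]
h=lambda p:(proj(d,j2w(p,P))-px).ravel()
s=least_squares(h,[.56,.036,-.027]); print(s.x,np.degrees(s.x[2]),np.round(s.fun,1))
p=s.x; np.save("jigw.npy",p)
J=lambda px,z:np.round(w2j(p,ray(d,px,z))[0]*1000,1)
print("mould",[J(cc(q),.063) for q in ([197,253],[453,253],[447,522],[207,519])])
print("boss ctr x",J(dd([318,300]),.099))
print("wing tip/inner top", J(dd([230,208]),.134),J(dd([300,382]),.134))
print("cup rim",J(cc([76,287]),.068),"knife",J(cc([555,150]),.026))
print(j2w(p,[[0,.01,.1]]),j2w(np.load("jig.npy"),[[0,.01,.1]]))
E
```

```text
[ 0.56021759  0.03742995 -0.02514325] -1.440602129195121 [-1.1 -0.2  0.7 -0.3 -0.5 -0.2  1.1 -0.4 -0.6  0.7  0.5  0.7]
mould [array([  60.7, -115.5,   63. ]), array([ -57.4, -115.3,   63. ]), array([-59.6,  23.1,  63. ]), array([61.7, 21.2, 63. ])]
boss ctr x [ 0.1  8.2 99. ]
wing tip/inner top [ 13.5 -27.7 134. ] [  2.9   2.7 134. ]
cup rim [ 116.6 -100.7   68. ] knife [-111. -159.   26.]
[[0.560469   0.04742679 0.1       ]] [[0.56157646 0.04636122 0.1       ]]
```

```bash
python3 - <<'E'
from cell import r
from h import *
p=np.array([.5608,.0369,-.0264]); np.save("jig.npy",p); yaw=180+np.degrees(p[2])
W=lambda x,y,z:j2w(p,[[x,y,z]])[0]
Jn=lambda:(w2j(p,[r.read_tool_pos()])[0]*1000).round(1)
r.grip(.05)
r.move_ptp(W(.001,-.155,.12),[180,0,yaw])
r.servo_line(W(.001,-.155,.034),max_speed=.1); print(r.read_force(),Jn())
a=r.servo_line(W(.001,-.125,.034),max_speed=.05,stop_force=15); print(a,Jn(),r.read_force())
a=r.servo_line(W(.001,-.078,.034),max_speed=.03,stop_force=15); print(a,Jn(),r.read_force(),r.read_time_s())
d=r.get_image("top"); cv2.imwrite("pics/t2.png",cv2.resize(d["image"][110:270,185:365],None,fx=4,fy=3.7*4/3.7,interpolation=cv2.INTER_CUBIC))
E
```

```text
[-0.21064869 -0.65233127  0.93952861] [   1.6 -155.2   34.7]
False [   1.1 -124.8   34. ] [-0.1146501  -0.61862047  0.34857825]
True [  0.7 -89.1  33.8] [-0.57674789 -1.72679319  0.76952588] 7.3583
```

View pics/t2.png

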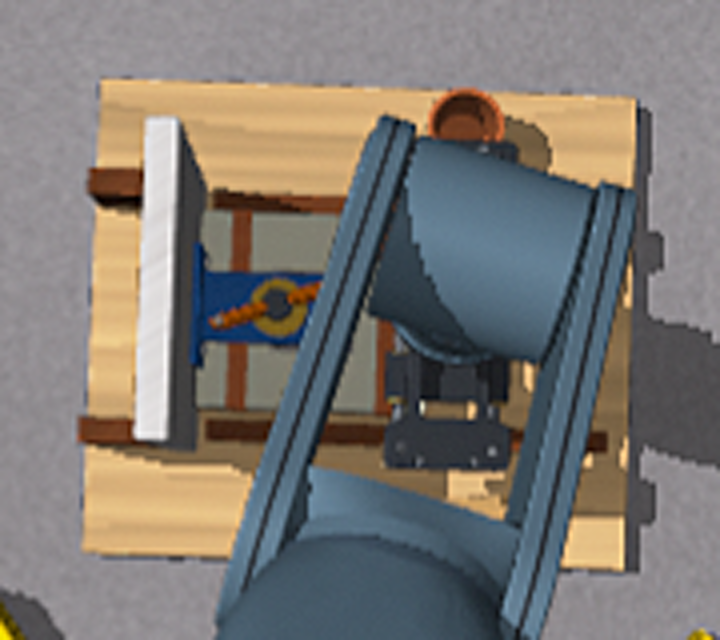

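```bash
python3 - <<'E'
from cell import r
from h import *
import pickle
p=np.load("jig.npy"); yaw=180+np.degrees(p[2])
W=lambda x,y,z:j2w(p,[[x,y,z]])[0]
Jn=lambda:(w2j(p,[r.read_tool_pos()])[0]*1000).round(1)
a=r.servo_line(W(.001,-.080,.034),max_speed=.02,stop_force=25); print(a,Jn(),r.read_force())
r.hold(.2); print(Jn(),r.read_force())
r.servo_line(W(.001,-.13,.034),max_speed=.1)
r.servo_line(W(.001,-.13,.30),max_speed=.25)
r.grip(0.0); print(r.read_width())
d=wristcam(r); pickle.dump(d,open("w2.pkl","wb"));cv2.imwrite("pics/w2.png",d["image"]); print(r.read_time_s())
cv2.imwrite("pics/w2c.png",cv2.resize(d["image"][105:325,170:390],None,fx=2.7,fy=2.7,interpolation=cv2.INTER_CUBIC))
t=r.get_image("top"); cv2.imwrite("pics/t3.png",cv2.resize(t["image"][110:270,185:365],None,fx=4,fy=4,interpolation=cv2.INTER_CUBIC))
E
```

```text
True [  0.5 -89.4  33.5] [-1.03222228 -1.40623846  1.97911391]
[  0.5 -89.4  33.3] [-0.33850574 -1.15604348  1.41196259]
0.0002557373689300457
10.7
```

View pics/w2.png

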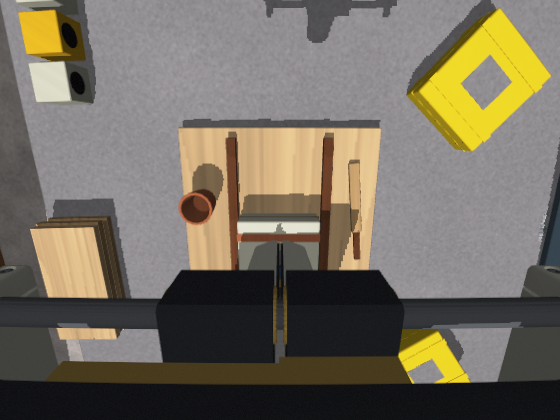

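View pics/w2c.png

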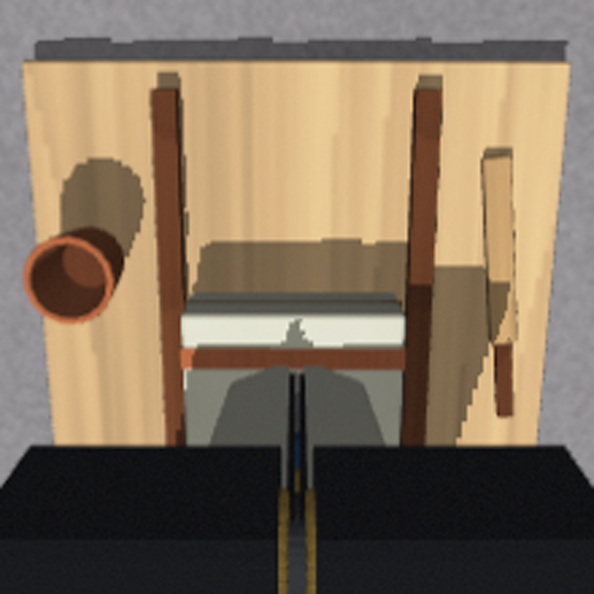

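View pics/t3.png

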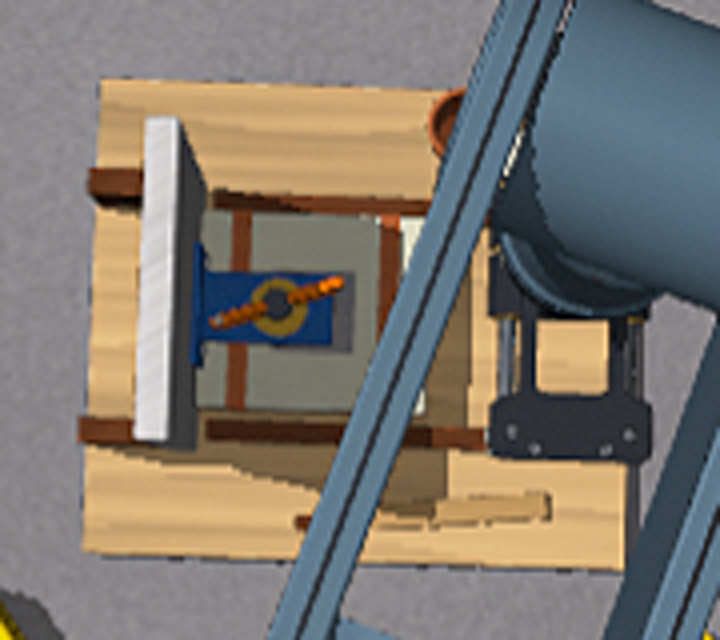

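```bash
python3 - <<'E'
from h import *
import pickle
p=np.load("jig.npy"); d=pickle.load(open("w2.pkl","rb"))
c=lambda l:np.array(l)/2.7+[170-.3,105-.3]
for q,z in (([183,312],.063),([404,312],.063),([24,61],.018),([570,61],.018),([180,88],.03),([416,88],.03)): print(w2j(p,ray(d,c(q),z))*1000)
E
```

```text
[[ 59.01618246 -80.63066265  63.        ]]
[[-57.6986217  -80.90493764  63.        ]]
[[ 147.26577613 -208.91401946   18.        ]]
[[-149.2663616  -209.82765874   18.        ]]
[[  61.25589198 -194.87676142   30.        ]]
[[ -64.16081137 -195.25573072   30.        ]]
```

```bash
python3 - <<'E'
from h import *
import pickle
d=pickle.load(open("w2.pkl","rb")); Tc=np.array(d["T_tool_cam"]); d["extrinsics"]=np.linalg.inv(Tc)
for z in (.008,-.011,-.03):
  for y in (-.0075,.0075): print(z,y,((proj(d,[[.0175,y,z],[-.0175,y,z]])-[170,105])*2.7).round(0).tolist())
cv2.imwrite("pics/w2e.png",cv2.resize(d["image"][200:320,200:360],None,fx=5,fy=5,interpolation=cv2.INTER_CUBIC))
E
```

```text
0.008 -0.0075 [[367.0, 372.0], [213.0, 371.0]]
0.008 0.0075 [[365.0, 432.0], [215.0, 431.0]]
-0.011 -0.0075 [[375.0, 407.0], [204.0, 407.0]]
-0.011 0.0075 [[373.0, 473.0], [206.0, 473.0]]
-0.03 -0.0075 [[385.0, 451.0], [192.0, 451.0]]
-0.03 0.0075 [[383.0, 524.0], [195.0, 524.0]]
```

View pics/w2e.png

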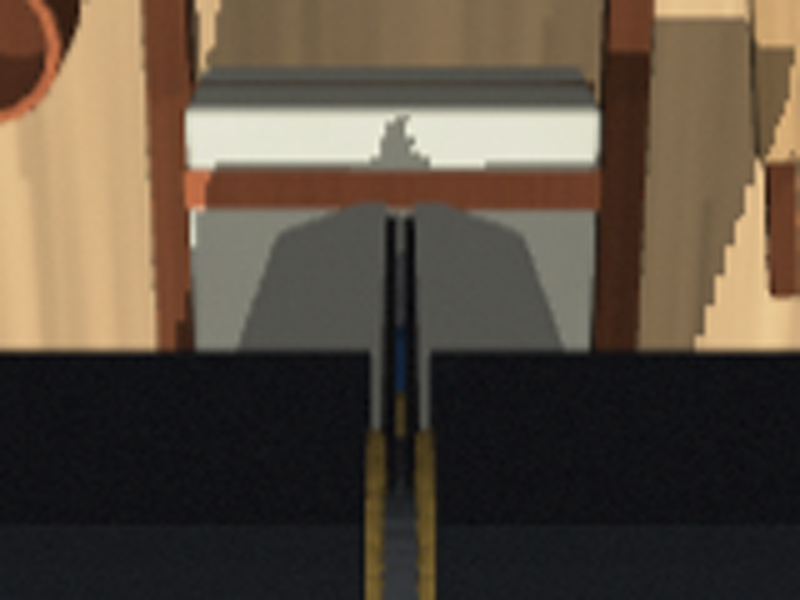

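```bash
cat > st.py <<'E'
from cell import r
from h import *
p=np.load("jig.npy"); yaw=180+np.degrees(p[2])
W=lambda x,y,z=.115:j2w(p,[[x,y+.01,z]])[0]     # relative to screw axis
Jn=lambda:(w2j(p,[r.read_tool_pos()])[0]*1000-[0,10,0]).round(1)
HX,HY=.0165,.0075
def c(th,rho,sx,sy):
    a=np.radians(th); d=np.array([np.cos(a),-np.sin(a)]); t=np.array([-np.sin(a),-np.cos(a)])
    return rho*d-.004*t-np.array([sx*HX,sy*HY])
def cA(th): return c(th,np.interp(th,[50,90],[.030,.033]),-1,-1)
def cB(th): return c(th,np.interp(th,[90,165],[.018,.030]),-1,1)
def cC(th): return c(th,np.interp(th,[180,215],[.015,.024]),1,1)
def arc(th): return cA(th) if th<=90 else (cB(th) if th<=170 else cC(th))
def sweep(a,b,step=6,sf=12,v=.06):
    n=int(np.ceil((b-a)/step))
    for th in np.linspace(a,b,n+1)[1:]:
        if r.servo_line(W(*arc(th)),max_speed=v,stop_force=sf):
            print("stop at",th,Jn(),r.read_force().round(1),"target",(arc(th)*1000).round(1)); return th
    return None
E
python3 - <<'E'
from st import *
for th in (20,50,70,90,91,120,150,165,180,200,215): print(th,(arc(th)*1000).round(1))
s=arc(50)
r.move_ptp(W(*s,.19),[180,0,yaw]); print(r.read_time_s(),Jn())
r.servo_line(W(*s),max_speed=.1,stop_force=10); print(Jn(),r.read_force())
sweep(50,90); print(r.read_time_s(),Jn(),r.read_force())
t=r.get_image("top"); cv2.imwrite("pics/t4.png",t["image"])
t=r.get_image("scene"); cv2.imwrite("pics/s4.png",cv2.resize(t["image"][150:320,195:375],None,fx=3.5,fy=3.5,interpolation=cv2.INTER_CUBIC))
E
```

```text
20 [46.1  1. ]
50 [ 38.8 -12.9]
70 [ 31.  -20.7]
90 [ 20.5 -25.5]
91 [ 20.2 -25.7]
120 [  8.6 -29.2]
150 [ -5.4 -24.8]
165 [-11.4 -19.1]
180 [-31.5 -11.5]
200 [-36.8  -4.4]
215 [-38.5   3. ]
11.475 [ 39.4 -13.5 190.9]
[ 39.5 -13.2 115.8] [-0.23838471 -0.58538927 -0.39758524]
14.125 [ 20.2 -25.6 115. ] [0.74630417 0.63174274 0.54290782]
```

View pics/t4.png

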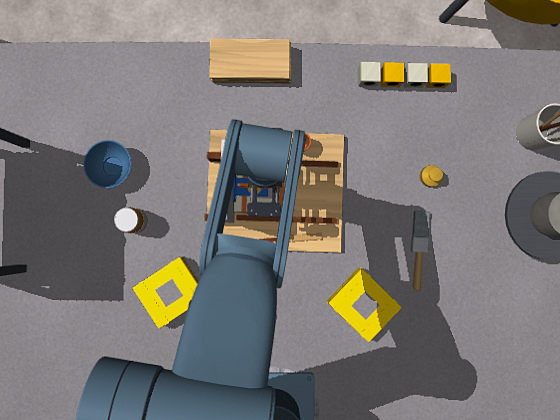

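View pics/s4.png

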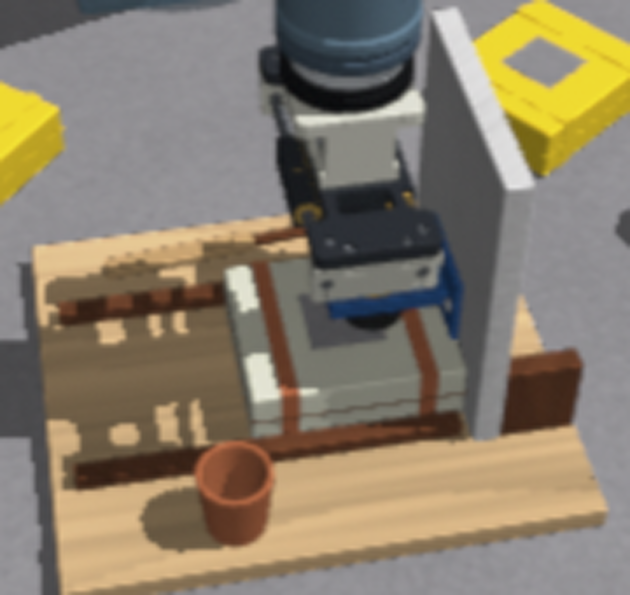

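The scene view shows the mould flush and the gripper working over the arm, clear of the backboard. I'll continue the stroke.

```bash
python3 - <<'E'
from st import *
if sweep(90,165,v=.08) is None:
    print("165",r.read_time_s(),Jn(),r.read_force().round(1))
    for q in ((-.0115,-.029),(-.032,-.029)):
        print(r.servo_line(W(*q),max_speed=.08,stop_force=10),Jn())
    if not r.servo_line(W(*arc(180)),max_speed=.06,stop_force=10):
        sweep(180,216,v=.06)
print(r.read_time_s(),Jn(),r.read_force().round(1))
w=(w2j(p,[r.read_tool_pos()])[0])
r.servo_line(W(w[0]-.002,w[1]-.01-.010),max_speed=.1)
w=(w2j(p,[r.read_tool_pos()])[0])
r.servo_line(W(w[0],w[1]-.01,.175),max_speed=.15)
r.servo_line(W(.0,-.12,.30),max_speed=.3)
print(r.read_time_s())
import pickle
d=wristcam(r); pickle.dump(d,open("w5.pkl","wb"));cv2.imwrite("pics/w5.png",cv2.resize(d["image"][205:325,200:360],None,fx=5,fy=5,interpolation=cv2.INTER_CUBIC))
t=r.get_image("top"); cv2.imwrite("pics/t5.png",cv2.resize(t["image"][110:270,185:365],None,fx=4,fy=4,interpolation=cv2.INTER_CUBIC))
t=r.get_image("scene"); cv2.imwrite("pics/s5.png",cv2.resize(t["image"][150:320,195:375],None,fx=3.5,fy=3.5,interpolation=cv2.INTER_CUBIC))
E
```

```text
165 17.475 [-11.8 -18.9 114.9] [ 0.9 -1.2 -0.2]
False [-11.9 -29.4 114.8]
False [-32.1 -28.9 115.2]
20.1 [-38.5   3.7 114.9] [-0.4 -2.  -0.7]
21.6333
```

View pics/t5.png

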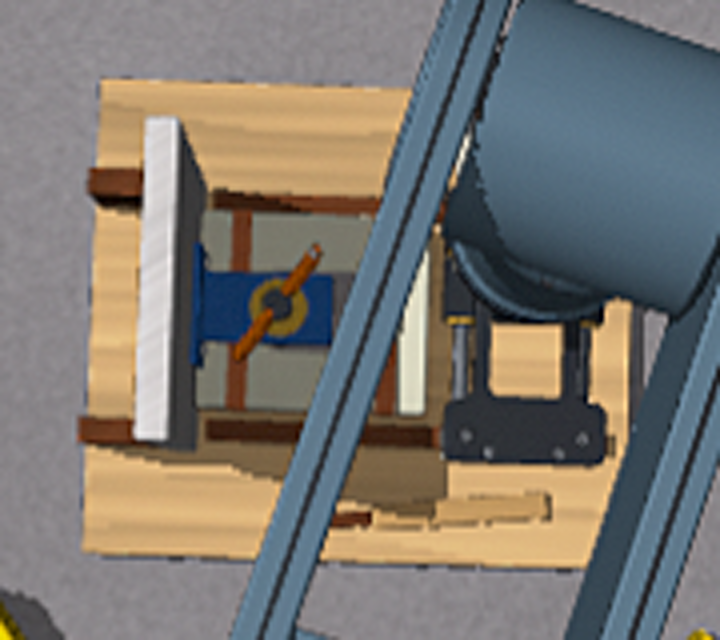

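View pics/s5.png

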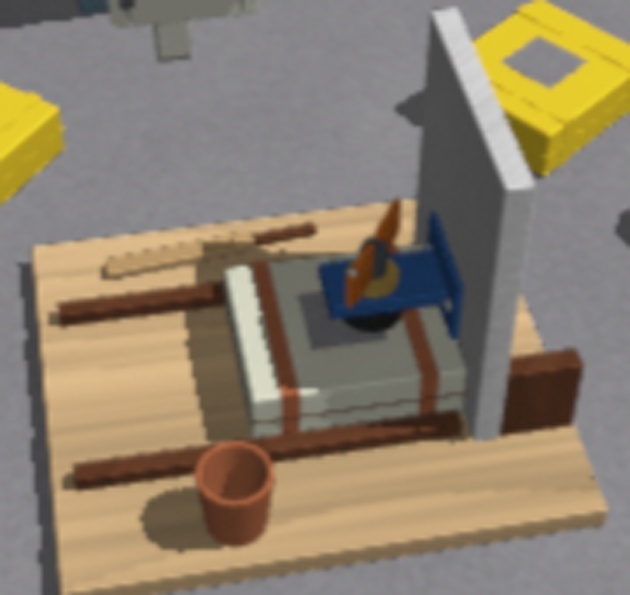

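```bash
python3 - <<'E'
from st import *
s=arc(17)
r.servo_line(W(*s,.19),max_speed=.25)
print(Jn()); print(r.servo_line(W(*s),max_speed=.1,stop_force=10),Jn(),r.read_time_s())
print(sweep(17,168,v=.07,sf=12))
print(r.read_time_s(),Jn(),r.read_force().round(1)); r.hold(.3); print(Jn(),r.read_force().round(1))
w=(w2j(p,[r.read_tool_pos()])[0])
r.servo_line(W(w[0]+.004,w[1]-.01-.012),max_speed=.1)
w=(w2j(p,[r.read_tool_pos()])[0])
r.servo_line(W(w[0],w[1]-.01,.175),max_speed=.15)
r.servo_line(W(.0,-.14,.32),max_speed=.3)
print(r.read_time_s())
t=r.get_image("top"); cv2.imwrite("pics/t6.png",cv2.resize(t["image"][110:270,185:365],None,fx=4,fy=4,interpolation=cv2.INTER_CUBIC))
t=r.get_image("scene"); cv2.imwrite("pics/s6.png",cv2.resize(t["image"][150:320,195:375],None,fx=3.5,fy=3.5,interpolation=cv2.INTER_CUBIC))
E
```

```text
[ 46.6   2.1 190.8]
False [ 46.9   2.3 115.8] 23.5167
None
30.0167 [ -7.9 -22.1 115.7] [ 11. -16.  -7.]
[ -7.9 -22.1 115.6] [ 11.  -15.3  -7.9]
31.95
```

View pics/t6.png

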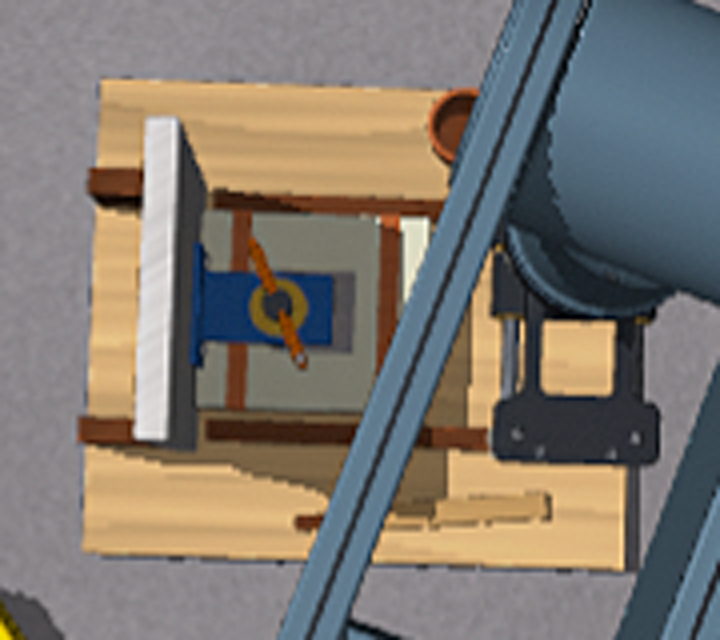

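View pics/s6.png

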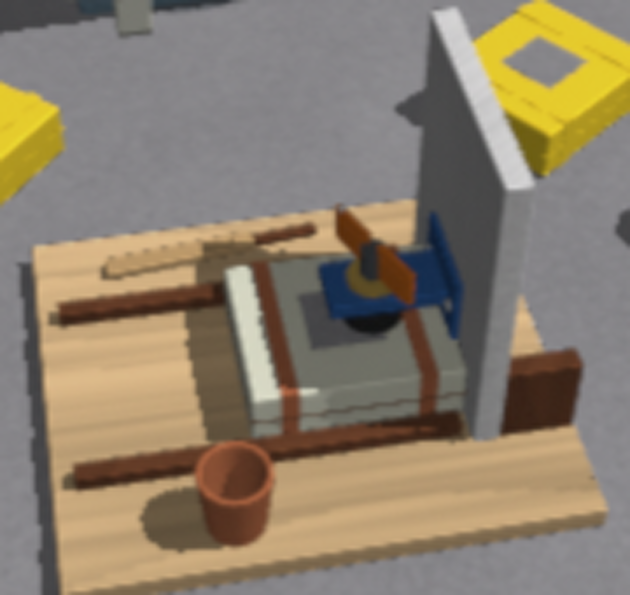

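```bash
python3 - <<'E'
from h import *
import pickle
T,S=pickle.load(open("cams.pkl","rb")); p=np.load("jig.npy")
c=lambda l:np.array(l)/4+[185-.375,110-.375]
a=w2j(p,ray(T,c([302,361]),.13))[0]; b=w2j(p,ray(T,c([255,242]),.13))[0]; v=a-b
print(a*1000,b*1000,"theta",np.degrees(np.arctan2(-v[1],v[0]))%360, "q",np.radians(360+np.degrees(np.arctan2(-v[1],v[0]))%360))
for q in ([428,217],[426,414]): print("mould -y edge",w2j(p,ray(T,c(q),.063))*1000)
E
python3 - <<'E'
from cell import r
import cv2
print(r.read_force(),r.read_time_s()); cv2.imwrite("pics/t7.png",r.get_image("top")["image"])
E
```

```text
[-31.90466013  -7.44181081 130.        ] [ 35.69527923  21.83322611 130.        ] theta 156.58434563645017 q 9.016097695616457
mould -y edge [[ 63.18223077 -79.69423265  63.        ]]
mould -y edge [[-56.83046474 -82.11260553  63.        ]]
[-0.09714917  0.30275036 -0.38608745] 32.05
```

View pics/t7.png

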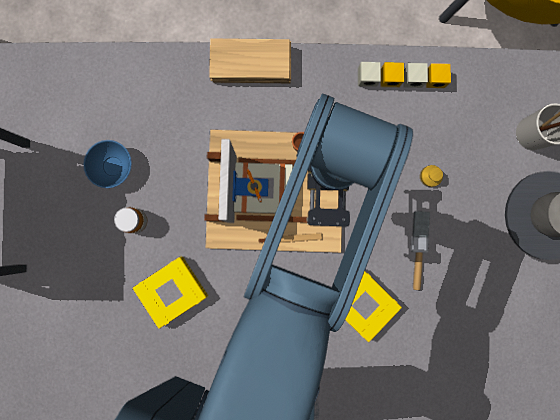

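The screw reads about 9.02 rad, which is its stop. The mould edge is at y≈-81 mm, so its centre is about -11. The bystanders are in the same places as at the start, and the arm is clear with a wrist force near zero.

```bash
python3 - <<'E'
from cell import r
r.hand_in(); print(r.read_time_s())
E
```

```text
the job is handed in; nothing more can be done
the job is handed in; nothing more can be done
```

The mould is pushed home and the wing screw is at its stop. I handed in at about 32 s of the 64 s allowed. No verdict was reported, so the results below are my own measurements.

I pushed the mould with the two fingertips until it pressed against the backboard. I then turned the screw with closed fingertips in three pushes. The first two were on the undotted wing, about 70° to 165° and then on to about 214° clockwise from the jig's +x. The last was on the dotted wing, from about 34° round to the stop.

**Last checks:**
- **Screw:** the top camera gave about 9.02 rad against the stop at 9.0. The force also rose to about 20 N at the end of the last push, which fits reaching the stop. That push ran its full path, because the 12 N force stop did not trigger.
- **Mould:** its front edge is at jig y of about -80 to -82 mm, so its centre is about 11 mm short of the jig origin, with home at -10. Both pushes against the backboard stopped on force.
- **Squareness:** the wrist camera, looking before the screw was turned, showed a 0.3 mm difference across the mould. The final top view showed 2.4 mm (about 0.02 rad). I put most of that difference down to pixel reading, and both are inside the 0.05 rad limit.
- **Bystanders:** none shows any visible shift in the pictures, though the arm hid part of the cup in the last one.
- **Robot:** it ended clear of everything, with wrist force near zero.

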